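# Draw the safety bolt of a bench locker

## Robot

A 6-joint arm with a two-finger parallel gripper is mounted at the origin on the work surface; the furniture and walls round the work are solid. World frame = base frame: x ahead of the robot, y to its left, z up, the work surface at z = 0. Lengths are in m, angles in rad, forces in N, time in s.
With the tool pointing down it reaches from about 0.25 to 0.775 m from the base axis. Payload 4 kg.
Tool frame: the origin (TCP) lies on the centre line of the jaws, within the pads' length; the fingertips stand 17 mm ahead of it and the grasp point (between the pads) lies 2 mm behind it; z points along the fingers, y is the line along which they close (so a half turn about z gives the same grasp; the last joint's range is limited). The gripper opens to 85 mm and grips with 20 to 120 N. Pads are 22 mm wide; open, the fingers measure 114 mm over their backs; the gripper's body (76 mm by 85 mm) begins 54 mm behind the grasp point. The pads swing forward as they close: fully open they stand 13 mm farther back than shut.
Start: joints at [1.243, 0.087, 1.371, -0, 1.684, -0.103], TCP at [0.123, 0.536, 0.248] pointing down, gripper open.
Joint ranges: [-3.1, 3.1], [-0.76, 2.03], [0.27, 2.55], [-1.08, 4.22], [0.17, 2.65], [-2.57, 2.57]. Speed limits (rad/s): [2.79, 2.79, 3.14, 3.14, 3.14, 3.14].

## Interface

Orientations are given as a unit quaternion [x, y, z, w].
In Python, from station import robot, cam, telemetry, job_done gives the robot as it stands (robot), with the cameras (cam), the readings (telemetry) and the job as plain functions.
- The arm moves only by the tool drive_effector, called after "Request:" as name(argument=value, ...) on one line, values as JSON. Schema: {"type":"object","properties":{"moves":{"type":"array","items":{"type":"array","items":{"type":"array","items":{"type":"number"},"minItems":7,"maxItems":7},"minItems":1,"maxItems":10},"minItems":1,"maxItems":1},"squeeze":{"type":"number"},"only":{"type":"string"},"quiet":{"type":"boolean"},"lines":{"type":"string"}},"required":["moves"],"additionalProperties":false}. moves is a list that holds a single list of rows (three levels of brackets), with 1 to 10 rows, each of 7 numbers: dx, dy, dz in parts of the range, where 1.0 means 0.8 m, then a rotation vector rx, ry, rz in fractions of the full range, 1 being 4 rad, then the finger opening in m; each row is the pose to reach, as a shift and turn from the pose commanded when the call began, along the tool's axes at that moment; what a row does not reach only later rows make up. A row lasts 1/12 s, in which the tool goes at most 0.0417 m and 0.125 rad, less where a joint would pass 70% of its speed; a pose out of reach is approached as far as the arm can. The fingers move at their own pace and stop on an object; squeeze is the grip in N (left out, the last holds). Time passes only in rows, so rows that do not move let the fingers close. The tool returns the time, the measured TCP pose, the force, the opening and the grip force at its end. only (a regular expression) keeps the lines of the reply that match it, lines (a string "A,B") keeps lines A to B, and quiet returns only ok. Shift and turn numbers lie between -1 and 1, and a call with a number outside is refused. Input that does not fit is refused with a message, and nothing moves.
- telemetry.state(): the state, without advancing time (a new reading comes with each control period).
- cam.grab_frame(name): name is "side" or "top" or "wrist"; returns a dict with "frame" (480x640x3 uint8, red, green, blue), "mtx" (3x3 intrinsics, pixels), "R" (3x3) and "t" (3): a world point X has camera coordinates R X + t; the wrist camera has in their place "T_tool_cam" (4x4, takes a point from camera to tool coordinates, whose origin is the TCP and whose axes are the flange's). Camera axes: x right, y down, z forward; pixel columns grow to the right and rows downward; lengths in m; the calibration is good to about 2 mm. The wrist camera is an equidistant fisheye: a pixel r from the principal point sees the ray r / f radians off the axis. A picture is of the moment at which its call begins: read the wrist's pose just before it. There is no depth.
- job_done(): hands the job in; it is judged then, once.
The state is a dict: "time": time; "joint_positions": joint angles; "joint_vel": joint speeds; "tau": joint torques, N m; "tcp_pos": TCP position; "tool_rot": TCP orientation; "contact_force": force on the tool from outside, world axes, zero at the start; "moment": the same for the moment, N m; "opening": finger opening in m; "grasp_force": force on a finger pad.
Only numpy, scipy, OpenCV 4.12 (cv2) and the standard library are available. Lean on these libraries where they do the work, as an engineer would, in place of code of your own. Each camera call takes 0.05 s, during which the arm holds its last target. There are 200 camera calls.

## Task

Unlock the hatch of the low grey locker: with one fingertip hold its spring catch down by the long thumb plate, and with the other finger push the upright knob to slide the bolt all the way back out of the keeper. Then let the catch spring fully up behind the bolt and take the hand away. Only press and push with the fingers: do not force the bolt against a raised catch, and do not move the small parts standing on the locker or the other loose things on the bench.

Things in the scene. Friction and masses are not known exactly. Their poses are not given: they have to be found in the camera images.
- locker: Low grey steel locker fixed to the bench, 140 (x) x 235 (y) x 50 mm high; place and yaw vary. Origin: centre of its underside, z up. On its top: catch housing at locker x = -30 mm, bolt (14 mm round rod) at x = +25 mm. The bolt draws towards locker +y; the dark hatch with the keeper is at the -y end. Only thumb plate and knob reach over 33 mm above the locker's top (rod: 27, housing: 26).
- catch (a joint): Travel of the spring catch straight down, m: 0 = up (locking), 0.010 = fully down on its stop. Spring 2 N at first, 8 N fully down; springs up by itself, does not tilt. Its arm blocks a lug on the bolt, and lets it pass when the catch is 0.005 or more down.
- plate_mid (a point): Centre of the top face of the catch's thumb plate: flat steel bar 28 mm wide (locker x), 120 mm long (locker y), 5 mm thick, over the housing. Moves with the catch; with the catch up its top is 98 mm above the bench. Long, so that a fingertip can slide along it while pressing.
- bolt (a joint): Travel of the bolt along locker +y, m: 0 = fully home in the keeper, 0.036 = fully back on its stop. Starts at 0 to 0.004; about 3 N friction, stays where left. With the catch up it stops at 0.005. From 0.027 on the lug is past the arm and the catch can spring up behind it; in between the arm stays caught under the lug.
- knob_top (a point): Centre of the top of the bolt's upright knob: dark steel round post, 18 mm in diameter, top 112 mm above the bench, 35 mm of it clear above the rod. Moves with the bolt. It stands 55 mm from the plate's centre line, on the locker +x side; with the bolt home it is level in locker y with the plate's middle.
- coupler: Small metal coupler, 20 mm in diameter, 51 mm tall, standing loose on the locker's top behind the bolt, near locker x = +58, y = +85 mm. Leave alone. Origin: centre of its underside.
- aircap: Brass air cap, 25 mm in diameter, 13 mm tall, loose on the locker's top near locker x = +55, y = -30 mm. Leave alone.
- cap: Round white cap, 28 mm in diameter, 14 mm tall, loose on the hatch near locker x = -40, y = -98 mm. Leave alone.
- tape_roll: Roll of masking tape, 108 mm in diameter, 24 mm high, loose on the bench left of the locker. Leave alone.
- squeeze_green: Green squeeze bottle, 44 mm in diameter, 142 mm tall, loose on the left of the bench. Leave alone.
- squeeze_yellow: Yellow squeeze bottle, 44 mm in diameter, 142 mm tall, loose on the left of the bench. Leave alone.
- tool_tin: Fixed blue tin with its lid open, behind and left of the locker: x 0.50 to 0.69, y -0.02 to 0.23 m, 190 mm high. Keep the hand clear of it, and of the fixed drawer cabinet at the right (300 mm high, x over 0.49, y under -0.44 m).
- scissors: Scissors with orange handles, 199 mm long, flat on the left of the bench. Leave alone.

How it is judged:
On the way, in this order (a step that is already met when the one before it is completed fails the run):
1. a finger holds the catch down while the bolt is still home (value of joint catch above 0.005 m and contact force between the fingers and catch above 1 N and value of joint bolt below 0.01 m), for 0.1 s.
2. the bolt is drawn by a finger on its knob while a finger keeps the catch down (value of joint bolt between 0.012 and 0.0265 m and value of joint catch above 0.0045 m and contact force between the fingers and catch above 1 N and contact force between the fingers and bolt above 0.5 N).
3. the bolt is all the way back (value of joint bolt above 0.03 m), for 0.1 s.
At the end, for the whole second after the job is handed in: The bolt is drawn at least 30 mm of its 36 mm and the catch has sprung back up to within 2 mm of the top (value of joint bolt above 0.03 m and value of joint catch below 0.002 m); the robot touches nothing.
It fails at once if the bolt is forced against the raised catch (over 30 N) (value of joint catch below 0.003 m and value of joint bolt below 0.012 m and contact force between the fingers and bolt above 30 N).
It fails at once if a small part on the locker is moved more than 20 mm or lifted (distance of any of coupler, aircap, cap from where it was at the start of the episode above 0.02 m).
It fails at once if a loose thing on the bench is moved more than 30 mm (distance of any of tape_roll, squeeze_green, squeeze_yellow, scissors from where it was at the start of the episode above 0.03 m).
It also fails if it takes over 32 s, if anything falls off the work surface, if the arm or the gripper's body presses on something with over 40 N, if the wrist force passes 120 N, or if a joint passes its speed limit or range.

## Working session

There is one attempt and no reset: what is moved stays moved. The work goes in short steps, Python scripts to look and compute and a tool call to move; the robot and the scene stay as the last step left them, time stands still between calls to the robot, and variables do not carry over. Pictures are saved under pics/ and viewed, at most 10 in all, crops included, and the job is handed in when it is done.

```bash
ls; mkdir -p pics
```

Run:
```python
from station import robot, cam, telemetry, job_done
import cv2,numpy as np
s=telemetry.state();print(s)
for n in("top","side"):
    f=cam.grab_frame(n);cv2.imwrite(f"pics/{n}0.png",f["frame"][:,:,::-1]);np.savez(f"pics/{n}0.npz",**f);print(n,f["mtx"].tolist(),(-f["R"].T@f["t"]).round(3))
```

```text
pics
station.py
{'time': 0.0, 'joint_positions': array([ 1.24290379e+00,  8.79487637e-02,  1.37228531e+00,  3.50178140e-05,
        1.68359623e+00, -1.03060004e-01]), 'joint_vel': array([-0.00041036,  0.00014256,  0.00025355, -0.0035226 ,  0.00211795,
       -0.0010106 ]), 'tau': array([ 2.41755315e-04, -3.51863515e+01, -3.13275862e+01, -2.10449602e-04,
        1.07753425e-02,  3.00870965e-05]), 'tcp_pos': array([0.12243985, 0.53571845, 0.24712674]), 'tool_rot': array([ 1.12177630e-01,  9.93687540e-01, -1.08923161e-03, -2.56216478e-04]), 'contact_force': array([-0.18024367,  0.47596587, -0.80240232]), 'moment': array([0.02537279, 0.00052442, 0.02361801]), 'grasp_force': 0.0, 'opening': 0.08533683178128523}
top [[468.4222267733455, 0.0, 314.7716612001675], [0.0, 468.4222267733455, 232.7340679462309], [0.0, 0.0, 1.0]] [0.337 0.039 1.198]
side [[565.5608800572237, 0.0, 313.73238407205025], [0.0, 565.5608800572237, 236.27289343932182], [0.0, 0.0, 1.0]] [0.29  0.879 0.861]
```

View pics/top0.png

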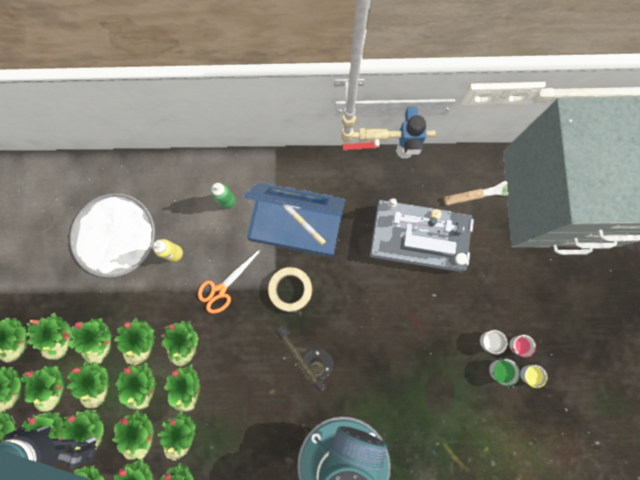

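View pics/side0.png

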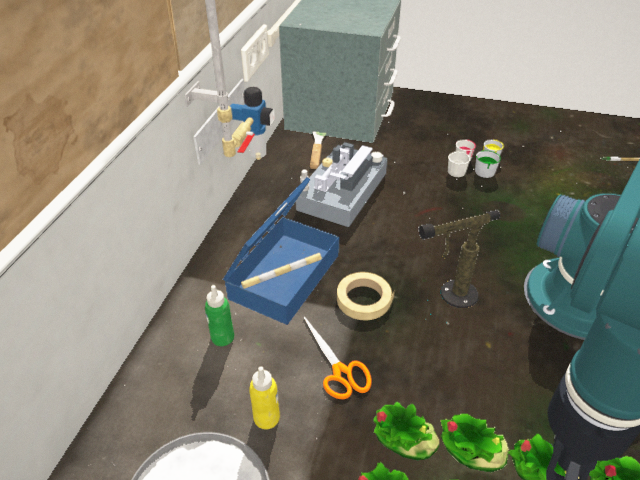

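The top view shows the locker at about (422,236), the white cap at (461,258), the coupler at (392,205) and the tin at (297,220). Locker axes are close to world axes with a small yaw. Next I'll enlarge the locker in both views.

Run:
```python
import cv2,numpy as np
t=cv2.imread("pics/top0.png")[190:280,362:482];s=cv2.imread("pics/side0.png")[135:225,285:405]
cv2.imwrite("pics/c1.png",np.vstack([cv2.resize(i,(400*1,300),interpolation=cv2.INTER_CUBIC) for i in(t,s)]) if 0 else np.hstack([cv2.resize(i,None,fx=3.33,fy=3.33*1.0,interpolation=cv2.INTER_CUBIC) for i in(t,s)]))
cv2.imwrite("pics/c2.png",cv2.resize(t,None,fx=6.6,fy=6.6,interpolation=cv2.INTER_CUBIC))
cv2.imwrite("pics/c3.png",cv2.resize(s,None,fx=6.6,fy=6.6,interpolation=cv2.INTER_CUBIC))
```

```text
(no output)
```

View pics/c2.png

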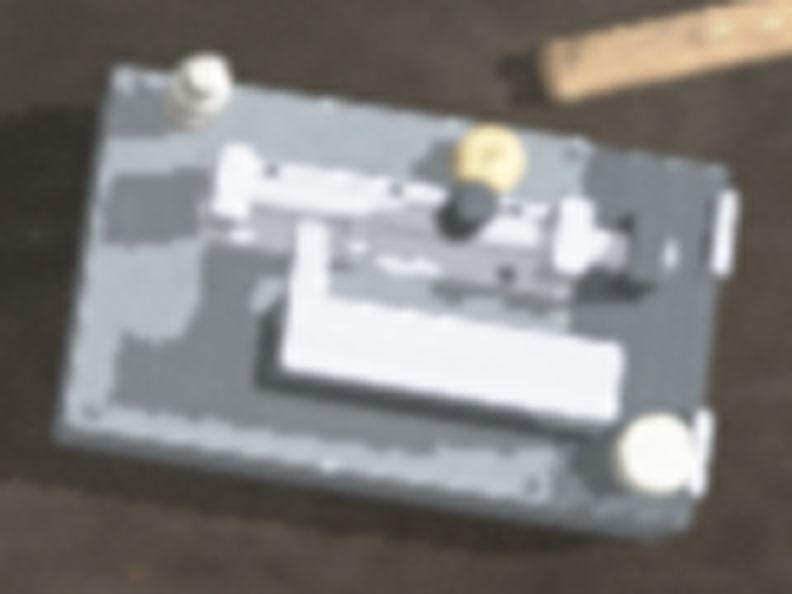

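View pics/c3.png

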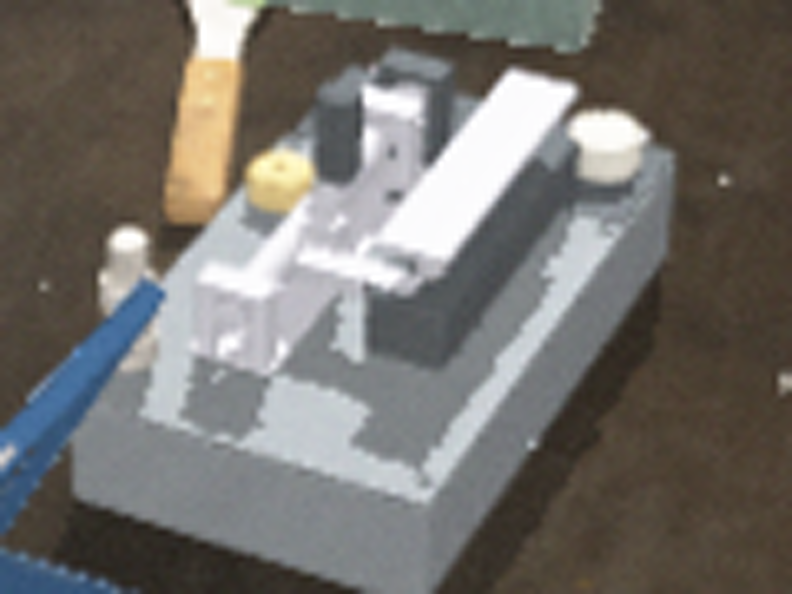

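Crop c2 (top) shows the plate as a bright bar with corners near (287,297), (283,370), (617,420) and (623,345), and the dark knob top near (470,200). Crop c3 (side) shows the plate's far corners at (510,68) and (578,92), its near end around (375,252) to (437,278), and the knob top at (340,77).

Create h.py:
```python
import numpy as np,cv2
F={n:dict(np.load(f"pics/{n}0.npz")) for n in("top","side")}
OFF={"top":(362,190),"side":(285,135)}
def ray(n,p,crop=True):
    f=F[n];p=np.array(p,float)
    if crop:p=(p+.5)/6.6-.5+OFF[n]
    d=f["R"].T@np.linalg.inv(f["mtx"])@[*p,1];return -f["R"].T@f["t"],d/np.linalg.norm(d)
def plane(n,p,z,**k):
    o,d=ray(n,p,**k);return o+d*(z-o[2])/d[2]
def tri(a,b):
    (o1,d1),(o2,d2)=a,b
    s=np.linalg.lstsq(np.c_[d1,-d2],o2-o1,rcond=None)[0];P,Q=o1+d1*s[0],o2+d2*s[1]
    return (P+Q)/2,np.linalg.norm(P-Q)
```

Run:
```python
from h import *
np.set_printoptions(precision=4,suppress=True)
T=dict(NE=(287,297),SE=(283,370),SW=(617,420),NW=(623,345))
S=dict(NE=(375,252),SE=(437,278),SW=(578,92),NW=(510,68))
for k in T: print(k,tri(ray("top",T[k]),ray("side",S[k])),plane("top",T[k],.098),plane("side",S[k],.098))
print("knob",tri(ray("top",(470,200)),ray("side",(340,77))),plane("top",(470,200),.112),plane("side",(340,77),.112))
C=np.array([plane("top",T[k],.098) for k in T]);print(C.mean(0))
L=[(115,68),(58,432),(690,530),(728,165)]
P=np.array([plane("top",p,.05) for p in L]);print(P,P.mean(0))
d=P[0]+P[1]-P[2]-P[3];print("yaw of +y minus90",np.degrees(np.arctan2(-d[0],d[1])));
d=C[0]+C[1]-C[2]-C[3];print("plate",np.degrees(np.arctan2(-d[0],d[1])),np.linalg.norm(d)/2,np.linalg.norm(C[0]+C[3]-C[1]-C[2])/2)
print("coupler",plane("top",(205,78),.101),"cap",plane("top",(655,453),.064),"air",plane("top",(490,158),.063))
```

```text
NE (array([ 0.5368, -0.1562,  0.0937]), np.float64(4.2299171494327165e-05)) [ 0.536  -0.1554  0.098 ] [ 0.5354 -0.1504  0.098 ]
SE (array([ 0.5124, -0.1543,  0.0884]), np.float64(0.002996305140878327)) [ 0.5094 -0.1528  0.098 ] [ 0.5112 -0.1415  0.098 ]
SW (array([ 0.4897, -0.2715,  0.095 ]), np.float64(0.000617715826953661)) [ 0.4896 -0.2707  0.098 ] [ 0.4886 -0.267   0.098 ]
NW (array([ 0.5162, -0.2743,  0.099 ]), np.float64(0.0006899977991253446)) [ 0.5167 -0.2746  0.098 ] [ 0.5161 -0.2758  0.098 ]
knob (array([ 0.5658, -0.2173,  0.1221]), np.float64(0.0005143660524153391)) [ 0.5677 -0.2198  0.112 ] [ 0.5698 -0.2323  0.112 ]
[ 0.5129 -0.2134  0.098 ]
[[ 0.6345 -0.1027  0.05  ]
 [ 0.4947 -0.0763  0.05  ]
 [ 0.4549 -0.3083  0.05  ]
 [ 0.5929 -0.3323  0.05  ]] [ 0.5443 -0.2049  0.05  ]
yaw of +y minus90 -10.004901297056277
plate -9.355890357598195 0.12010635940617079 0.02703550328910676
coupler [ 0.617  -0.1289  0.101 ] cap [ 0.4819 -0.2933  0.064 ] air [ 0.5941 -0.2398  0.063 ]
```

Measured: plate centre (0.513,-0.213), with size 120x27 mm matching the text. Knob is about (0.567,-0.220), locker yaw about -10°, and the bolt is about 3 mm out. I'll straddle both with the fingers along locker x and the opening at about 40 mm. First I lift and travel.

Careful with the scale: shifts go in shares of 0.8 m and turns go in shares of 4 rad. That gives: -0.28 m / 0.8 = -0.35, -0.25 m / 0.8 = -0.3125, 0.9 rad / 4 = 0.225.

Request:
drive_effector(moves=[[[0, 0, -0.05, 0, 0, 0, 0.04], [-0.0375, -0.0375, -0.0875, 0, 0, 0.025, 0.04], [-0.3125, -0.35, -0.0875, 0, 0, 0.225, 0.04], [-0.3125, -0.35, -0.0875, 0, 0, 0.225, 0.04], [-0.3125, -0.35, -0.0875, 0, 0, 0.225, 0.04], [-0.3125, -0.35, -0.0875, 0, 0, 0.225, 0.04], [-0.3125, -0.35, -0.0875, 0, 0, 0.225, 0.04], [-0.3125, -0.35, -0.0875, 0, 0, 0.225, 0.04], [-0.3125, -0.35, -0.0875, 0, 0, 0.225, 0.04], [-0.3125, -0.35, -0.0875, 0, 0, 0.225, 0.04]]])

```text
time: 0.93
tcp_pos: [0.3001, 0.2127, 0.3179]
tool_rot: [0.534, 0.846, 0.0, 0.0]
contact_force: [1.2, 0.4, 0.1]
opening: 0.0402
grasp_force: 0.0
```

Add to h.py:
```python
from scipy.spatial.transform import Rotation as Ro
def go(target,yaw):
    "tool-frame shift and turn to reach TCP target with tool y at yaw (deg)"
    from station import robot, cam, telemetry, job_done
    s=telemetry.state();R=Ro.from_quat(s["tool_rot"]);y=np.radians(yaw)
    Y=np.array([np.cos(y),np.sin(y),0]);Z=np.array([0,0,-1.]);G=Ro.from_matrix(np.c_[np.cross(Y,Z),Y,Z])
    print("t",s["time"],"tcp",s["tcp_pos"].round(4),"shift",(R.inv().apply(np.array(target)-s["tcp_pos"])).round(4),"turn",(R.inv()*G).as_rotvec().round(3),"F",s["contact_force"].round(2),"op",s["opening"])
```

```bash
python3 -c "
from h import *;go((.536,-.241,.25),-10)"
```

```text
t 0.9333 tcp [0.3001 0.2127 0.3179] shift [-0.5111  0.0176  0.0679] turn [ 0.   -0.    0.62] F [1.24 0.36 0.06] op 0.04017216749228697
```

To row units: -0.51 m / 0.8 = -0.6375, 0.018 m / 0.8 = 0.0225, 0.62 rad / 4 = 0.155.

Request:
drive_effector(moves=[[[-0.6375, 0.0225, 0, 0, 0, 0.155, 0.04], [-0.6375, 0.0225, 0, 0, 0, 0.155, 0.04], [-0.6375, 0.0225, 0, 0, 0, 0.155, 0.04], [-0.6375, 0.0225, 0, 0, 0, 0.155, 0.04], [-0.6375, 0.0225, 0, 0, 0, 0.155, 0.04], [-0.6375, 0.0225, 0, 0, 0, 0.155, 0.04], [-0.6375, 0.0225, 0, 0, 0, 0.155, 0.04], [-0.6375, 0.0225, 0, 0, 0, 0.155, 0.04], [-0.6375, 0.0225, 0, 0, 0, 0.155, 0.04], [-0.6375, 0.0225, 0, 0, 0, 0.155, 0.04]]])

```text
time: 1.77
tcp_pos: [0.4932, -0.1568, 0.3175]
tool_rot: [0.766, 0.643, -0.0, -0.0]
contact_force: [0.8, 0.3, 1.0]
opening: 0.04
grasp_force: 0.0
```

```bash
python3 -c "
from h import *;go((.536,-.241,.22),-10)"
```

```text
t 1.7667 tcp [ 0.4932 -0.1568  0.3175] shift [-0.0755  0.0569  0.0974] turn [-0.001 -0.001 -0.   ] F [0.84 0.35 0.98] op 0.039962750921269
```

To row units: 0.097 m / 0.8 = 0.1213, -0.075 m / 0.8 = -0.0938.

Request:
drive_effector(moves=[[[-0.0938, 0.0713, 0.05, 0, 0, 0, 0.04], [-0.0938, 0.0713, 0.075, 0, 0, 0, 0.04], [-0.0938, 0.0713, 0.1213, 0, 0, 0, 0.04], [-0.0938, 0.0713, 0.1213, 0, 0, 0, 0.04], [-0.0938, 0.0713, 0.1213, 0, 0, 0, 0.04], [-0.0938, 0.0713, 0.1213, 0, 0, 0, 0.04]]])

```text
time: 2.27
tcp_pos: [0.5353, -0.2382, 0.2193]
tool_rot: [0.766, 0.643, -0.001, -0.002]
contact_force: [-1.0, -0.2, 0.8]
opening: 0.04
grasp_force: 0.0
```

Run:
```python
from h import *
from station import robot, cam, telemetry, job_done
go((.536,-.241,.22),-10)
s=telemetry.state();f=cam.grab_frame("wrist");np.savez("pics/w1.npz",q=s["tool_rot"],p=s["tcp_pos"],**f)
cv2.imwrite("pics/w1.png",f["frame"][:,:,::-1]);print(f["mtx"],f["T_tool_cam"])
```

```text
t 2.2667 tcp [ 0.5353 -0.2382  0.2193] shift [-0.0026  0.0012 -0.0007] turn [-0.004 -0.002 -0.   ] F [-1.01 -0.24  0.76] op 0.039980289523585275
[[371.64829954   0.         323.51568893]
 [  0.         371.64829954 234.63959396]
 [  0.           0.           1.        ]] [[-4.12104379e-04 -9.48940888e-01 -3.15453676e-01  8.16401219e-02]
 [ 9.99999675e-01 -1.72373628e-04 -7.87855336e-04  1.12310014e-03]
 [ 6.93252248e-04 -3.15453898e-01  9.48940650e-01 -1.25250645e-01]
 [ 0.00000000e+00  0.00000000e+00  0.00000000e+00  1.00000000e+00]]
```

View pics/w1.png

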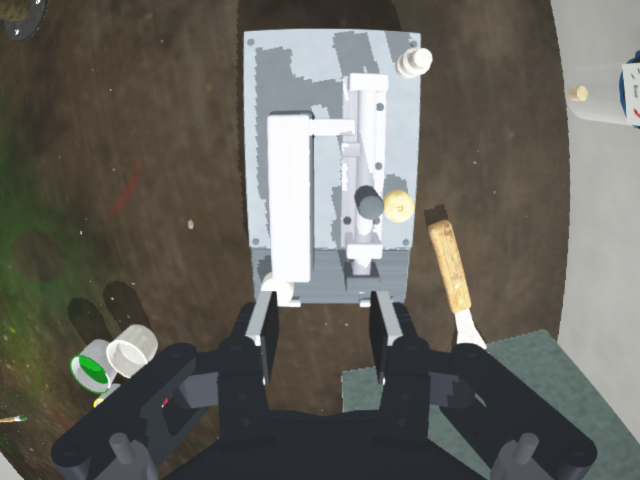

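The wrist view shows the plate corners at about (268,114), (312,112), (310,281) and (273,282), the knob top at about (371,207), and the fingertips at (265,300) and (378,300).

Add to h.py:
```python
def wray(w,p):
    w=np.load(f"pics/{w}.npz");K=w["mtx"];v=np.array([(p[0]-K[0,2])/K[0,0],(p[1]-K[1,2])/K[1,1]]);r=np.hypot(*v)
    d=np.array([*(v/r*np.sin(r)),np.cos(r)]);T=w["T_tool_cam"];R=Ro.from_quat(w["q"]).as_matrix()
    return w["p"]+R@T[:3,3],R@T[:3,:3]@d
def wpl(w,p,z):
    o,d=wray(w,p);return o+d*(z-o[2])/d[2]
```

Run:
```python
from h import *
np.set_printoptions(precision=4,suppress=True)
W=dict(NE=(312,112),SE=(268,114),SW=(273,282),NW=(310,281))
T=dict(NE=(287,297),SE=(283,370),SW=(617,420),NW=(623,345))
C=[]
for k in W: a=wpl("w1",W[k],.098);C.append(a);print(k,a,tri(wray("w1",W[k]),ray("top",T[k])))
C=np.array(C);print("mid",C.mean(0))
d=C[0]+C[1]-C[2]-C[3];print(np.degrees(np.arctan2(-d[0],d[1])),np.linalg.norm(d)/2)
k=wpl("w1",(371,207),.112);print("knob",k,tri(wray("w1",(371,207)),ray("top",(470,200))),tri(wray("w1",(371,207)),ray("side",(340,80))))
y=np.array([np.sin(np.radians(10)),np.cos(np.radians(10))]);x=np.array([y[1],-y[0]]);r=(k-C.mean(0))[:2];print("rel x,y",r@x,r@y)
```

```text
NE [ 0.543  -0.1541  0.098 ] (array([ 0.5406, -0.156 ,  0.0831]), np.float64(0.005655609710534865))
SE [ 0.5143 -0.1498  0.098 ] (array([ 0.5118, -0.1517,  0.0915]), np.float64(0.005180136669408181))
SW [ 0.4925 -0.2682  0.098 ] (array([ 0.4906, -0.2726,  0.0894]), np.float64(0.0010362197787787688))
NW [ 0.5197 -0.2719  0.098 ] (array([ 0.5184, -0.2775,  0.0865]), np.float64(0.0007095900184956629))
mid [ 0.5174 -0.211   0.098 ]
-10.804721610307382 0.1202225452960801
knob [ 0.5701 -0.2206  0.112 ] (array([ 0.5713, -0.2243,  0.0957]), np.float64(0.0012666733086969695)) (array([ 0.568 , -0.2189,  0.1196]), np.float64(0.003078939700536733))
rel x,y 0.05364093061451268 -0.00022152936702992472
```

```bash
python3 -c "
from h import *;go((.5383,-.2415,.125),-10.4)"
```

```text
t 2.3167 tcp [ 0.5361 -0.2382  0.2218] shift [-0.0029  0.0027  0.0968] turn [ 0.    -0.     0.008] F [ 0.54 -0.02  0.55] op 0.03994315092141313
```

To row units: 0.095 m / 0.8 = 0.1188, 0.09 m / 0.8 = 0.1125, 0.007 rad / 4 = 0.0018.

Request:
drive_effector(moves=[[[-0.0038, 0.0038, 0.0375, 0, 0, 0.0018, 0.04], [-0.0038, 0.0038, 0.075, 0, 0, 0.0018, 0.04], [-0.0038, 0.0038, 0.1, 0, 0, 0.0018, 0.04], [-0.0038, 0.0038, 0.1125, 0, 0, 0.0018, 0.04], [-0.0038, 0.0038, 0.1188, 0, 0, 0.0018, 0.04], [-0.0038, 0.0038, 0.1188, 0, 0, 0.0018, 0.04], [-0.0038, 0.0038, 0.1188, 0, 0, 0.0018, 0.04]]])

```text
time: 2.9
tcp_pos: [0.5396, -0.2421, 0.1287]
tool_rot: [0.768, 0.641, 0.001, 0.002]
contact_force: [-0.2, -0.5, 0.7]
opening: 0.0398
grasp_force: 0.0
```

Run:
```python
from h import *
from station import robot, cam, telemetry, job_done
go((.5383,-.2415,.11),-10.4)
s=telemetry.state();f=cam.grab_frame("wrist");np.savez("pics/w2.npz",q=s["tool_rot"],p=s["tcp_pos"],**f)
cv2.imwrite("pics/w2.png",f["frame"][:,:,::-1])
f=cam.grab_frame("side");cv2.imwrite("pics/s2.png",cv2.resize(f["frame"][110:230,260:420,::-1],None,fx=5,fy=5,interpolation=cv2.INTER_CUBIC))
```

```text
t 2.9 tcp [ 0.5396 -0.2421  0.1287] shift [ 0.0004 -0.0015  0.0187] turn [0.004 0.001 0.001] F [-0.22 -0.5   0.71] op 0.03984228830287216
```

View pics/w2.png

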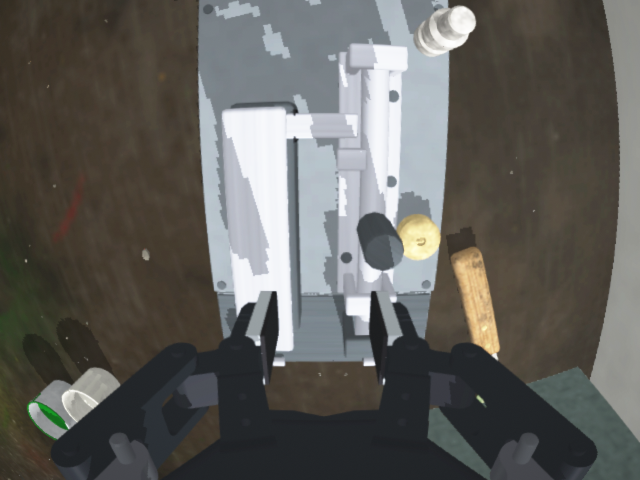

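View pics/s2.png

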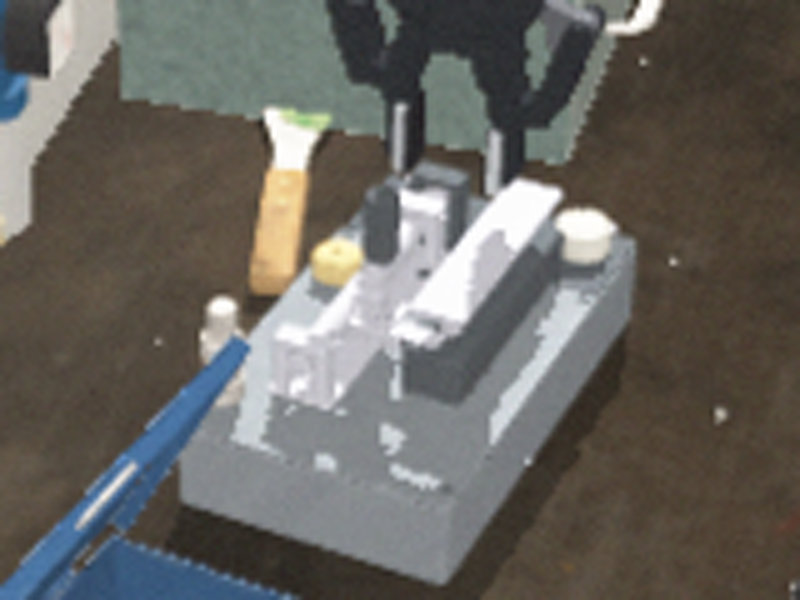

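The fingers line up laterally: plate finger about x=260 on a plate centre of 262, knob finger about 385 with the knob at (383,248). I'll recompute the plate and knob from this nearer view, then descend.

Run:
```python
from h import *
from station import robot, cam, telemetry, job_done
np.set_printoptions(precision=4,suppress=True)
k=wpl("w2",(384,252),.112);print("knob",k,tri(wray("w1",(371,207)),wray("w2",(384,252))))
C=np.array([wpl("w2",p,.098) for p in((222,110),(285,106))]);print(C,C.mean(0))
print("corner h",tri(wray("w1",(312,112)),wray("w2",(285,106))),tri(wray("w1",(268,114)),wray("w2",(222,110))))
s=telemetry.state();R=Ro.from_quat(s["tool_rot"]);print("tool rel knob",R.inv().apply(k-s["tcp_pos"]),"plate end",R.inv().apply(C.mean(0)-s["tcp_pos"]))
```

```text
knob [ 0.5701 -0.2204  0.112 ] (array([ 0.5702, -0.2209,  0.1108]), np.float64(3.1332381070820424e-05))
[[ 0.514  -0.1509  0.098 ]
 [ 0.5405 -0.1551  0.098 ]] [ 0.5272 -0.153   0.098 ]
corner h (array([ 0.5435, -0.1555,  0.1265]), np.float64(0.001899858696795592)) (array([ 0.5141, -0.1503,  0.0978]), np.float64(0.0010787113173895916))
tool rel knob [0.0271 0.0258 0.0169] plate end [ 0.0858 -0.0285  0.0306]
```

To row units: 0.012 m / 0.8 = 0.015, 0.01 m / 0.8 = 0.0125.

Request:
drive_effector(moves=[[[0, 0, 0.0063, 0, 0, 0, 0.04], [0, 0, 0.0125, 0, 0, 0, 0.04], [0, 0, 0.015, 0, 0, 0, 0.04], [0, 0, 0.015, 0, 0, 0, 0.04]]])

```text
time: 3.33
tcp_pos: [0.5381, -0.2418, 0.1133]
tool_rot: [0.768, 0.64, -0.0, -0.001]
contact_force: [-0.5, 0.5, 0.7]
opening: 0.0402
grasp_force: 0.5
```

Request:
drive_effector(moves=[[[0, 0, 0.0038, 0, 0, 0, 0.04], [0, 0, 0.0038, 0, 0, 0, 0.04], [0, 0, 0.0038, 0, 0, 0, 0.04]]])

```text
time: 3.58
tcp_pos: [0.5385, -0.242, 0.1114]
tool_rot: [0.768, 0.64, 0.0, 0.0]
contact_force: [-0.3, 0.1, 2.8]
opening: 0.0401
grasp_force: 1.1
```

Request:
drive_effector(moves=[[[0, 0, 0.0038, 0, 0, 0, 0.04], [0, 0, 0.0038, 0, 0, 0, 0.04], [0, 0, 0.0038, 0, 0, 0, 0.04]]])

```text
time: 3.83
tcp_pos: [0.5387, -0.242, 0.1086]
tool_rot: [0.768, 0.64, 0.0, 0.0]
contact_force: [-1.1, 0.8, 4.2]
opening: 0.0402
grasp_force: 2.0
```

To row units: 0.004 m / 0.8 = 0.005, 0.003 m / 0.8 = 0.0038.

Request:
drive_effector(moves=[[[0, 0, 0.0038, 0, 0, 0, 0.04], [0, 0, 0.005, 0, 0, 0, 0.04], [0, 0, 0.005, 0, 0, 0, 0.04], [0, 0, 0.005, 0, 0, 0, 0.04]]])

```text
time: 4.17
tcp_pos: [0.5387, -0.2421, 0.105]
tool_rot: [0.768, 0.64, 0.0, 0.0]
contact_force: [-1.9, 1.0, 6.6]
opening: 0.0399
grasp_force: 3.0
```

Request:
drive_effector(moves=[[[0, 0, 0, 0, 0, 0, 0.04]]])

```text
time: 4.25
tcp_pos: [0.5387, -0.2421, 0.1051]
tool_rot: [0.768, 0.64, 0.0, 0.001]
contact_force: [-1.4, -0.0, 5.9]
opening: 0.04
grasp_force: 3.0
```

The catch is about 7 mm down at about 6 N, which fits the spring. One more mm down, then I slide along tool +x.

To row units: 0.011 m / 0.8 = 0.0138, 0.009 m / 0.8 = 0.0113.

Request:
drive_effector(moves=[[[0, 0, 0.0013, 0, 0, 0, 0.04], [0.0038, 0, 0.0013, 0, 0, 0, 0.04], [0.0075, 0, 0.0013, 0, 0, 0, 0.04], [0.0113, 0, 0.0013, 0, 0, 0, 0.04], [0.0138, 0, 0.0013, 0, 0, 0, 0.04], [0.0138, 0, 0.0013, 0, 0, 0, 0.04]]])

```text
time: 4.75
tcp_pos: [0.5409, -0.2339, 0.1048]
tool_rot: [0.768, 0.64, -0.001, 0.003]
contact_force: [-1.6, -6.1, 6.1]
opening: 0.0401
grasp_force: 4.2
```

Request:
drive_effector(moves=[[[0.0038, 0, 0, 0, 0, 0, 0.04], [0.0075, 0, 0, 0, 0, 0, 0.04], [0.0075, 0, 0, 0, 0, 0, 0.04]]])

```text
time: 5.0
tcp_pos: [0.5419, -0.2282, 0.1048]
tool_rot: [0.768, 0.64, -0.001, 0.003]
contact_force: [-1.7, -5.9, 6.5]
opening: 0.0399
grasp_force: 4.3
```

To row units: 0.014 m / 0.8 = 0.0175, 0.012 m / 0.8 = 0.015.

Request:
drive_effector(moves=[[[0.0038, 0, 0, 0, 0, 0, 0.04], [0.0075, 0, 0, 0, 0, 0, 0.04], [0.0113, 0, 0, 0, 0, 0, 0.04], [0.015, 0, 0, 0, 0, 0, 0.04], [0.0175, 0, 0, 0, 0, 0, 0.04], [0.0175, 0, 0, 0, 0, 0, 0.04]]])

```text
time: 5.5
tcp_pos: [0.5444, -0.2144, 0.1048]
tool_rot: [0.768, 0.64, -0.001, 0.003]
contact_force: [-2.1, -6.0, 6.0]
opening: 0.04
grasp_force: 4.3
```

Request:
drive_effector(moves=[[[0.0038, 0, 0, 0, 0, 0, 0.04], [0.0075, 0, 0, 0, 0, 0, 0.04], [0.0113, 0, 0, 0, 0, 0, 0.04], [0.0113, 0, 0, 0, 0, 0, 0.04]]])

```text
time: 5.83
tcp_pos: [0.546, -0.2055, 0.1048]
tool_rot: [0.768, 0.64, -0.001, 0.003]
contact_force: [-2.0, -5.8, 5.7]
opening: 0.0399
grasp_force: 4.4
```

To row units: 0.004 m / 0.8 = 0.005, 0.002 m / 0.8 = 0.0025.

Request:
drive_effector(moves=[[[0.0025, 0, 0, 0, 0, 0, 0.04], [0.005, 0, 0, 0, 0, 0, 0.04], [0.005, 0, 0, 0, 0, 0, 0.04]]])

```text
time: 6.08
tcp_pos: [0.5467, -0.2017, 0.1048]
tool_rot: [0.768, 0.64, -0.001, 0.003]
contact_force: [-1.3, -5.8, 6.3]
opening: 0.04
grasp_force: 4.4
```

Request:
drive_effector(moves=[[[0.0013, 0, 0, 0, 0, 0, 0.04], [0.0025, 0, 0, 0, 0, 0, 0.04], [0.0025, 0, 0, 0, 0, 0, 0.04]]])

```text
time: 6.33
tcp_pos: [0.5468, -0.2011, 0.1048]
tool_rot: [0.769, 0.64, -0.002, 0.004]
contact_force: [-3.6, -10.1, 5.9]
opening: 0.0397
grasp_force: 6.1
```

The force rises at the stop, so the bolt is fully back. Hold briefly, ease off the knob, then go straight up.

To row units: -0.12 m / 0.8 = -0.15, -0.08 m / 0.8 = -0.1.

Request:
drive_effector(moves=[[[0, 0, 0, 0, 0, 0, 0.04], [0, 0, 0, 0, 0, 0, 0.04], [-0.0038, 0, 0, 0, 0, 0, 0.04], [-0.0063, 0, 0, 0, 0, 0, 0.04], [-0.0063, 0, -0.0125, 0, 0, 0, 0.04], [-0.0063, 0, -0.025, 0, 0, 0, 0.04], [-0.0063, 0, -0.05, 0, 0, 0, 0.04], [-0.0063, 0, -0.1, 0, 0, 0, 0.04], [-0.0063, 0, -0.15, 0, 0, 0, 0.04], [-0.0063, 0, -0.15, 0, 0, 0, 0.04]]])

```text
time: 7.17
tcp_pos: [0.549, -0.2031, 0.2337]
tool_rot: [0.768, 0.64, 0.003, 0.008]
contact_force: [0.6, -0.3, 1.6]
opening: 0.0403
grasp_force: 0.0
```

Request:
drive_effector(moves=[[[0, 0, 0, 0, 0, 0, 0.04], [0, 0, 0, 0, 0, 0, 0.04], [0, 0, 0, 0, 0, 0, 0.04]]])

```text
time: 7.42
tcp_pos: [0.545, -0.2012, 0.2211]
tool_rot: [0.768, 0.64, -0.001, -0.002]
contact_force: [0.5, -0.9, -0.1]
opening: 0.0402
grasp_force: 0.0
```

Run:
```python
from h import *
from station import robot, cam, telemetry, job_done
s=telemetry.state();f=cam.grab_frame("wrist");np.savez("pics/w3.npz",q=s["tool_rot"],p=s["tcp_pos"],**f)
cv2.imwrite("pics/w3.png",f["frame"][:,:,::-1])
```

```text
(no output)
```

View pics/w3.png

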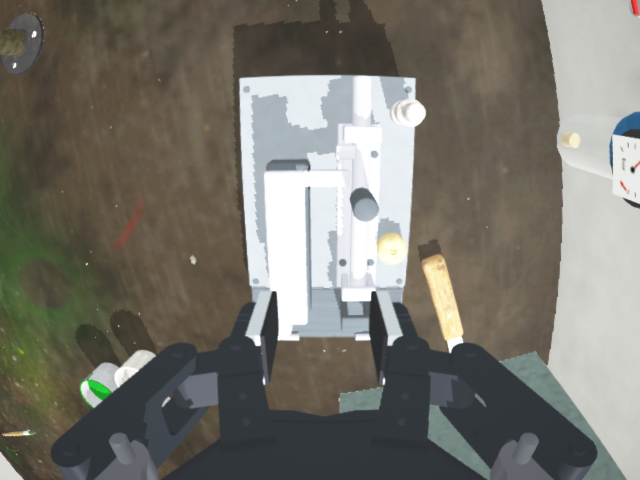

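The lug at (346,150) is now behind the catch arm at (325,178). The knob is at (366,208), the plate's near corners are at (265,171) and (309,170), and coupler and aircap are in place. A numeric check before handing in.

Run:
```python
from h import *
np.set_printoptions(precision=4,suppress=True)
k=wpl("w3",(366,208),.112);print("knob",k,"moved",np.linalg.norm(k-[.5702,-.2206,.112]))
for z in(.098,.088):
    a,b=wpl("w3",(265,171),z),wpl("w3",(309,170),z);print(z,a,b,np.linalg.norm(a-b))
for n,p,z in(("air",(391,249),.063),("coupler",(410,113),.101)):print(n,wpl("w3",p,z))
print("before",wpl("w1",(399,206),.063),wpl("w1",(420,61),.101))
```

```text
knob [ 0.5768 -0.1844  0.112 ] moved 0.03677659898959976
0.098 [ 0.5144 -0.1502  0.098 ] [ 0.5439 -0.1552  0.098 ] 0.02994250837534906
0.088 [ 0.5125 -0.1513  0.088 ] [ 0.5432 -0.1566  0.088 ] 0.031147682889747185
air [ 0.5954 -0.2356  0.063 ]
coupler [ 0.6168 -0.1281  0.101 ]
before [ 0.5964 -0.2365  0.063 ] [ 0.6186 -0.1308  0.101 ]
```

The knob has moved about 36 mm, the plate corners match the catch-up height, and the small parts haven't moved. Handing in.

```bash
python3 -c "
from station import robot, cam, telemetry, job_done
print(job_done())"
```

```text
the job is handed in; nothing more can be done
None
```

The job is handed in, result not reported back: the bolt is fully back (knob moved about 36 mm), the catch looks sprung up behind it, the hand is clear, and the coupler and air cap did not move; I didn't re-measure the white cap or the bench items.

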